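Spread the lock nuts over the sorting tray

ROBOT

A 6-joint arm with a two-finger parallel gripper is mounted at the origin on the work surface. World frame = base frame: x ahead of the robot, y to its left, z up, the work surface at z = 0. Lengths are in m, angles in rad, forces in N, time in s.
With the tool pointing down it reaches from about 0.325 to 0.875 m from the base axis. Payload 4.4 kg.
Tool frame: the origin (TCP) lies at the very end of the fingers, on their centre line; the grasp point (between the pads) lies 19 mm behind it; z points along the fingers, y is the line along which they close (so a half turn about z gives the same grasp; the last joint's range is limited). The gripper opens to 85 mm and grips with 20 to 120 N. Pads are 22 mm wide; open, the fingers measure 114 mm over their backs; the gripper's body (76 mm by 85 mm) begins 54 mm behind the grasp point. The pads swing forward as they close: fully open they stand 13 mm farther back than shut.
Start: joints at [-1.252, 0.207, 1.542, -0, 1.393, -0.15], TCP at [0.26, -0.513, 0.231] pointing down, gripper open.
Joint ranges: [-2.73, 2.73], [-0.86, 2.22], [0.23, 2.46], [-1.11, 4.25], [0.08, 2.63], [-2.82, 2.82]. Speed limits (rad/s): [2.79, 2.79, 3.14, 3.14, 3.14, 3.14].

INTERFACE

Orientations are given as [roll, pitch, yaw] about the fixed x, y, z axes, in that order (R = Rz(yaw) Ry(pitch) Rx(roll)).
In Python, from station import manip gives the robot as it stands. Calls block until the motion is done:
- manip.goto(position, orientation): joint-space move of the TCP to a pose.
- manip.move_straight(position, max_speed=0.15, ori=None): straight line of the TCP; ori=None keeps the orientation; max_speed is the mean speed in m/s.
- manip.move_joints(angles): joint-space move.
- manip.open() and manip.grasp(): open the fingers fully, or close them until they stop; the grip force is fixed at half the most.
- manip.wait(seconds).
- manip.inverse_kinematics(position, orientation): joint angles nearest the present ones, or None.
- manip.read_camera(name): name is "side" or "top"; returns a dict with "pixels" (480x640x3 uint8, red, green, blue), "depth" (480x640 float32, m along the optical axis (not along the pixel's ray), 0 where there is no reading), "mtx" (3x3 intrinsics, pixels), "distortion" ([k1, k2, p1, p2, k3] as OpenCV has them; the pictures are not rectified), "eye" and "orientation" of the camera in the world. Camera axes: x right, y down, z forward; pixel columns grow to the right and rows downward; lengths in m; the calibration is good to about 2 mm. A picture is of the moment at which its call begins.
A pose or a line that the arm cannot do raises manip.IKError and nothing moves.
- manip.finish_job(): hands the job in; it is judged then, once.
Trained networks look in a picture, given as the dict that the camera call returned (one of the last four; its "shot" number tells which), for a name from the list of things; names that differ only in an ending like _2 or _b are one class to them, and where a whole thing is asked for, a point or a joint stands for the part that bears it (a point fixed in the world has none). Each returns a list of dicts, best first, with "score" (0 to 1); they miss things now and then, are a little off and sometimes report something else, mostly with a low value. They report only what shows in the picture. A call takes as long as a camera call.
- manip.recognise(target, picture): "box" ([left, top, width, height] in pixels, round what is visible of it).
- manip.pinpoint(target, picture): "at" ([column, row] in pixels: a listed point, or the origin of a listed thing).
Readings, each from a call of its own:
- manip.current_t(): time.
- manip.current_q(): joint angles.
- manip.current_dq(): joint speeds.
- manip.current_tau(): joint torques, N m.
- manip.current_ee_pos(): TCP position.
- manip.current_tcp_rot(): TCP orientation.
- manip.current_wrist_force(): force on the tool from outside, world axes, zero at the start.
- manip.current_torque(): the same for the moment, N m.
- manip.current_grip_width(): finger opening in m.
- manip.current_grip_force(): force on a finger pad.
Only numpy, scipy, OpenCV 4.12 (cv2) and the standard library are available. Lean on these libraries where they do the work, as an engineer would, in place of code of your own. Each camera call takes 0.05 s, during which the arm holds its last target. There are 200 camera calls.

TASK

Pick up the red shaker by its black grip and shake its six brass nuts out evenly over the white sorting tray: all six must lie in the tray, with at least two in each of its two bays. Do not handle the nuts with the gripper. Then set the empty red shaker back down upright on the green bench, let go of it, and leave the blue shaker where it is.

Things in the scene. Friction and masses are not known exactly. Their poses are not given: they have to be found in the camera images.
- shaker: the red shaker, loose, 0.2 kg: an open-topped plastic trough 170 mm long (its y), 66 mm wide (x), walls 40 mm high and 3 mm thick, floor 4 mm. A slot across the middle of its floor lets nuts fall out below; three nuts lie on either side of it, at y about +44 to +68 and -44 to -68 mm. Origin: centre of the underside, in mid-slot, z up. It looks the same turned half round.
- shaker_grip (a point): centre of the red shaker's black grip bar, 85 mm above its underside over the slot; axes as the shaker's. The bar is 66 mm along x, 20 mm thick along y, 24 mm high (73 to 97 mm up), with 30 mm of free room below it, above the walls. Close the fingers along y: the shaker can then be tipped end down firmly.
- shaker_slot (a point): middle of the red shaker's floor slot, at its underside: 44 mm in y by 60 mm in x. Carried level and gently the nuts stay put. With one end tipped down they slide from 15 to 23 degrees on; at about 35 degrees those of the raised half slide into the slot and fall out, while those of the lowered half wait at their end wall until it is tipped the other way.
- tray: the white plastic sorting tray, fixed to the bench: 170 mm (x) by 300 mm (y), 35 mm high, walls and floor 5 mm thick, open above. A rib along x at y = 0, 6 mm thick, rising to 17 mm above the bench, parts it into two bays of 160 (x) by 142 mm (y), centres at y = +74 and -74 mm. Origin: centre of the underside, z up.
- spare: the blue shaker, empty, not to be used: same shape, size, origin and axes as the red one. It stands beside the red one, on either side.
- nut1: one of six alike loose brass hexagon nuts, 19 mm across flats (22 mm across corners), 10 mm thick, 17 g; origin at the centre of its underside, z up. It starts on the red shaker's floor, as do the others.
- nut2: one of six alike loose brass hexagon nuts, 19 mm across flats (22 mm across corners), 10 mm thick, 17 g; origin at the centre of its underside, z up. It starts on the red shaker's floor.
- nut3: one of six alike loose brass hexagon nuts, 19 mm across flats (22 mm across corners), 10 mm thick, 17 g; origin at the centre of its underside, z up. It starts on the red shaker's floor.
- nut4: one of six alike loose brass hexagon nuts, 19 mm across flats (22 mm across corners), 10 mm thick, 17 g; origin at the centre of its underside, z up. It starts on the red shaker's floor.
- nut5: one of six alike loose brass hexagon nuts, 19 mm across flats (22 mm across corners), 10 mm thick, 17 g; origin at the centre of its underside, z up. It starts on the red shaker's floor.
- nut6: one of six alike loose brass hexagon nuts, 19 mm across flats (22 mm across corners), 10 mm thick, 17 g; origin at the centre of its underside, z up. It starts on the red shaker's floor.

How it is judged:
On the way:
1. the red shaker is lifted off the bench and held over the tray (height (world z) of shaker above 0.05 m and horizontal distance between shaker and tray below 0.2 m), for 0.2 s.
At the end, for the whole second after the job is handed in: All six nuts lie at rest in the white tray (inside its walls, below its rim), at least two either side of the middle rib, and the red shaker stands upright (within 10 degrees) and still on the bench (underside within 10 mm of it), released (x of nut1 in the frame of tray between -0.082 and 0.082 m and y of nut1 in the frame of tray between -0.147 and 0.147 m and z of nut1 in the frame of tray between 0 and 0.034 m and linear speed of each of nut1, nut2, nut3, nut4, nut5, nut6 below 0.03 m/s and x of nut2 in the frame of tray between -0.082 and 0.082 m and y of nut2 in the frame of tray between -0.147 and 0.147 m and z of nut2 in the frame of tray between 0 and 0.034 m and x of nut3 in the frame of tray between -0.082 and 0.082 m and y of nut3 in the frame of tray between -0.147 and 0.147 m and z of nut3 in the frame of tray between 0 and 0.034 m and x of nut4 in the frame of tray between -0.082 and 0.082 m and y of nut4 in the frame of tray between -0.147 and 0.147 m and z of nut4 in the frame of tray between 0 and 0.034 m and x of nut5 in the frame of tray between -0.082 and 0.082 m and y of nut5 in the frame of tray between -0.147 and 0.147 m and z of nut5 in the frame of tray between 0 and 0.034 m and x of nut6 in the frame of tray between -0.082 and 0.082 m and y of nut6 in the frame of tray between -0.147 and 0.147 m and z of nut6 in the frame of tray between 0 and 0.034 m and (y of each of nut1, nut2 in the frame of tray above 0 m or y of each of nut1, nut3 in the frame of tray above 0 m or y of each of nut1, nut4 in the frame of tray above 0 m or y of each of nut1, nut5 in the frame of tray above 0 m or y of each of nut1, nut6 in the frame of tray above 0 m or y of each of nut2, nut3 in the frame of tray above 0 m or y of each of nut2, nut4 in the frame of tray above 0 m or y of each of nut2, nut5 in the frame of tray above 0 m or y of each of nut2, nut6 in the frame of tray above 0 m or y of each of nut3, nut4 in the frame of tray above 0 m or y of each of nut3, nut5 in the frame of tray above 0 m or y of each of nut3, nut6 in the frame of tray above 0 m or y of each of nut4, nut5 in the frame of tray above 0 m or y of each of nut4, nut6 in the frame of tray above 0 m or y of each of nut5, nut6 in the frame of tray above 0 m) and (y of each of nut1, nut2 in the frame of tray below 0 m or y of each of nut1, nut3 in the frame of tray below 0 m or y of each of nut1, nut4 in the frame of tray below 0 m or y of each of nut1, nut5 in the frame of tray below 0 m or y of each of nut1, nut6 in the frame of tray below 0 m or y of each of nut2, nut3 in the frame of tray below 0 m or y of each of nut2, nut4 in the frame of tray below 0 m or y of each of nut2, nut5 in the frame of tray below 0 m or y of each of nut2, nut6 in the frame of tray below 0 m or y of each of nut3, nut4 in the frame of tray below 0 m or y of each of nut3, nut5 in the frame of tray below 0 m or y of each of nut3, nut6 in the frame of tray below 0 m or y of each of nut4, nut5 in the frame of tray below 0 m or y of each of nut4, nut6 in the frame of tray below 0 m or y of each of nut5, nut6 in the frame of tray below 0 m) and height (world z) of shaker between -0.01 and 0.01 m and angle between shaker's own z axis and vertical below 0.17 rad and linear speed of shaker below 0.02 m/s); the robot touches nothing.
It fails at once if the blue shaker is moved by more than 25 mm (distance of spare from where it was at the start of the episode above 0.025 m).
It fails at once if the gripper's fingers handle a nut (contact force between the fingers and nut1 above 0.5 N or contact force between the fingers and nut2 above 0.5 N or contact force between the fingers and nut3 above 0.5 N or contact force between the fingers and nut4 above 0.5 N or contact force between the fingers and nut5 above 0.5 N or contact force between the fingers and nut6 above 0.5 N).
It also fails if it takes over 58 s, if anything falls off the work surface, if the arm or the gripper's body presses on something with over 40 N, if the wrist force passes 120 N, or if a joint passes its speed limit or range.

## Working session

There is one attempt and no reset: what is moved stays moved. The work goes in short steps, each a Python script; the robot and the scene stay as the last script left them, time stands still between calls to the robot, and variables do not carry over. Pictures are saved under pics/ and viewed, at most 10 in all, crops included, and the job is handed in when it is done.

```bash
mkdir -p pics; cat > h.py <<'E'
from station import manip
import numpy as np, cv2
from scipy.spatial.transform import Rotation as Rn
def camR(c):
    o=np.array(c["orientation"],float)
    if o.shape==(3,3): return o
    return Rn.from_euler('xyz',o).as_matrix() if o.size==3 else Rn.from_quat(o).as_matrix()
def ray(c,px):
    u=cv2.undistortPoints(np.array(px,float).reshape(-1,1,2),np.array(c["mtx"],float),np.array(c["distortion"],float)).reshape(-1,2)
    return np.c_[u,np.ones(len(u))]@camR(c).T
def at_z(c,px,z):
    d=ray(c,px); e=np.array(c["eye"]); return e+d*((z-e[2])/d[:,2])[:,None]
def cloud(c,mask):
    v,u=np.nonzero(mask&(c["depth"]>0)); return np.array(c["eye"])+ray(c,np.c_[u,v])*c["depth"][v,u][:,None]
def save(c,n): cv2.imwrite(f"pics/{n}.png",c["pixels"][:,:,::-1])
E
python3 - <<'E'
from h import *
for n in("top","side"):
    c=manip.read_camera(n); save(c,n+"0"); print(n,c["eye"],c["orientation"])
    for t in("shaker","spare","tray","shaker_grip"):
        r=manip.recognise(t,c); p=manip.pinpoint(t,c)
        print(t,[(x["box"],round(x["score"],2)) for x in r[:2]],[(x["at"],round(x["score"],2),at_z(c,x["at"],.085 if 'grip' in t else 0).round(3)) for x in p[:2]])
    if 1:
        hsv=cv2.cvtColor(c["pixels"],cv2.COLOR_RGB2HSV); h,s,v=hsv[...,0],hsv[...,1],hsv[...,2]
        for nm,m in(("red",((h<8)|(h>172))&(s>120)&(v>60)),("blue",(abs(h.astype(int)-112)<14)&(s>120)&(v>50)),("white",(s<40)&(v>170))):
            P=cloud(c,m); P=P[(P[:,2]>.02)&(P[:,2]<.06)&(P[:,0]>.1)]
            if len(P)>20:
                r=cv2.minAreaRect(P[:,:2].astype(np.float32)*1000); print(nm,len(P),r,np.percentile(P[:,2],[1,50,99]).round(3))
E
```

```text
top [ 0.41512719 -0.06731561  0.81073304] [-2.98350858 -0.01821943 -1.54268732]
shaker [([363.3, 274.4, 106.2, 44.2], 0.57)] [([414.3, 297.3], 0.68, array([[ 0.454, -0.253,  0.   ]])), ([155.2, 253.8], 0.3, array([[0.518, 0.21 , 0.   ]]))]
spare [([343.1, 176.3, 105.4, 63.9], 0.63), ([448.5, 304.2, 10.6, 5.7], 0.2)] []
tray [([59.2, 197.2, 181.6, 111.1], 0.59)] [([158.2, 253.6], 0.66, array([[0.519, 0.204, 0.   ]]))]
shaker_grip [([366.4, 275.3, 104.1, 44.1], 0.74)] [([426.1, 296.4], 0.96, array([[ 0.452, -0.252,  0.085]]))]
red 603 ((453.8461608886719, -251.3907928466797), (65.43309783935547, 170.54664611816406), 0.571608304977417) [0.021 0.038 0.042]
blue 907 ((604.9577026367188, -214.980224609375), (68.03738403320312, 170.77792358398438), 13.212983131408691) [0.02  0.037 0.048]
white 1393 ((518.9266967773438, 208.6885986328125), (170.88954162597656, 300.126953125), 8.014443397521973) [0.029 0.034 0.038]
side [ 0.46526893 -0.85134383  0.56183386] [-2.13497291 -0.01892213 -0.0685778 ]
shaker [([255.8, 276.3, 49.2, 96.6], 0.7)] [([280.2, 333.4], 0.7, array([[ 0.455, -0.255,  0.   ]])
[... 178 characters left out ...]
, 147.0, 97.3, 80.0], 0.93)] [([308.6, 189.2], 0.7, array([[0.523, 0.215, 0.   ]])), ([277.4, 330.6], 0.41, array([[ 0.451, -0.249,  0.   ]]))]
shaker_grip [([255.9, 277.5, 50.5, 96.0], 0.98)] [([281.5, 288.9], 0.7, array([[ 0.459, -0.253,  0.085]])), ([276.3, 349.0], 0.44, array([[ 0.452, -0.374,  0.085]]))]
red 815 ((455.3356628417969, -251.13632202148438), (66.14596557617188, 174.10211181640625), 0.39264947175979614) [0.02  0.035 0.044]
blue 1629 ((605.3583984375, -214.848876953125), (68.49726104736328, 173.4611358642578), 13.69863510131836) [0.02  0.033 0.043]
white 4473 ((948.029541015625, 976.1847534179688), (3024.19873046875, 1528.4083251953125), 78.21814727783203) [0.02  0.034 0.059]
```

View pics/top0.png

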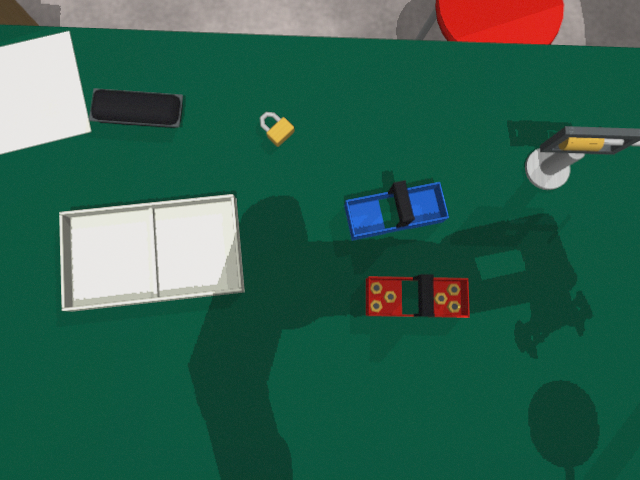

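View pics/side0.png

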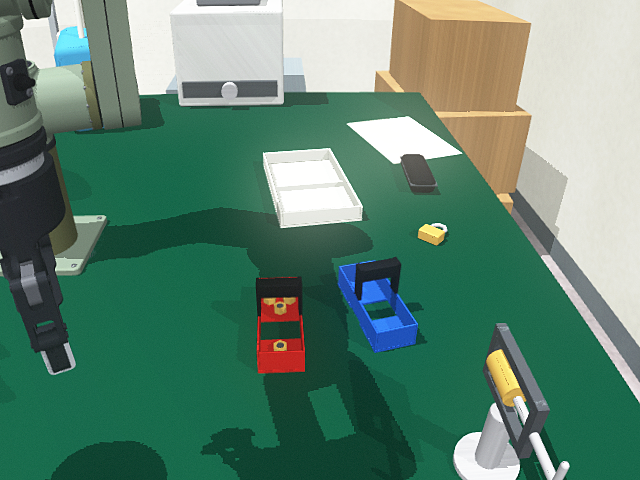

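Top view: red shaker with 3+3 nuts is at (418,297), the blue one at (397,210) and the tray at (152,252). This agrees with the fitted rectangles. Next I check reachability for both wrist options.

```bash
cat >> h.py <<'E'
SH=np.array([.4545,-.2515]); SY=.0085
TR=np.array([.519,.2087]); TY=.140
def pose(xy,yaw,h,tilt=0,flip=0,off=.066):
    """TCP pose with the shaker's slot point at xy,h; tilt>0 lowers its +y end"""
    R=Rn.from_euler('z',yaw)*Rn.from_euler('x',-tilt)
    T=R*Rn.from_euler('z',np.pi*flip)*Rn.from_euler('x',np.pi)
    return np.r_[xy,h]+R.apply([0,0,off]), T.as_euler('xyz')
def tr(x,y): return TR+Rn.from_euler('z',TY).apply([x,y,0])[:2]
E
python3 - <<'E'
from h import *
for f in(0,1):
    print(f)
    for a in [(SH,SY,.1,0),(SH,SY,0,0),(tr(0,40),TY,.09,0),(tr(0,40),TY,.09,.68),(tr(0,-40),TY,.09,0),(tr(0,-40),TY,.09,-.68)]:
        q=manip.inverse_kinematics(*pose(*a,f)); print(None if q is None else np.round(q,2))
E
```

```text
0
[-0.67  0.15  1.75 -0.    1.24  0.89]
[-0.67  0.29  1.82 -0.    1.03  0.89]
None
None
None
None
1
[-0.67  0.15  1.75 -0.    1.24 -2.25]
[-0.67  0.29  1.82 -0.    1.03 -2.25]
None
None
None
None
```

```bash
python3 - <<'E'
from h import *
print(tr(0,40),manip.current_t())
for f in(0,1):
    for y in(-.2,-.1,0,.1,.2):
      print(f,y,[None if (q:=manip.inverse_kinematics(*pose([.5,y],TY,h,t,f))) is None else np.round(q,2).tolist() for h,t in((.09,0),(.09,.3),(.09,.68),(.09,-.3),(.09,-.68),(.2,0))])
E
```

```text
[-5.06272459 39.81733985] 0.9
0 -0.2 [[-0.54, 0.2, 1.71, -0.0, 1.23, 0.89], [-0.36, 0.13, 1.83, -0.3, 1.05, 1.21], [-0.1, 0.19, 1.94, -0.81, 1.0, 1.77], [-0.69, 0.35, 1.56, 0.2, 1.46, 0.7], [-0.81, 0.6, 1.35, 0.38, 1.76, 0.58], [-0.54, 0.1, 1.59, -0.0, 1.45, 0.89]]
0 -0.1 [[-0.37, 0.15, 1.78, -0.0, 1.22, 1.06], [-0.15, 0.11, 1.85, -0.32, 1.11, 1.41], [0.11, 0.22, 1.89, -0.76, 1.14, 1.91], [-0.54, 0.26, 1.67, 0.23, 1.4, 0.82], [-0.7, 0.49, 1.52, 0.43, 1.66, 0.65], [-0.37, 0.04, 1.65, -0.0, 1.45, 1.06]]
0 0 [[-0.17, 0.13, 1.8, -0.0, 1.22, 1.26], [0.05, 0.14, 1.82, -0.33, 1.17, 1.61], [0.31, 0.29, 1.8, -0.71, 1.27, 2.03], [-0.38, 0.2, 1.75, 0.27, 1.35, 0.97], [-0.57, 0.4, 1.65, 0.5, 1.57, 0.74], [-0.17, 0.02, 1.68, -0.0, 1.45, 1.26]]
0 0.1 [[0.03, 0.15, 1.78, -0.0, 1.22, 1.46], [0.25, 0.21, 1.75, -0.32, 1.24, 1.79], [0.48, 0.39, 1.67, -0.65, 1.39, 2.13], [-0.19, 0.18, 1.78, 0.29, 1.3, 1.14], [-0.41, 0.34, 1.73, 0.57, 1.48, 0.85], [0.03, 0.04, 1.65, -0.0, 1.45, 1.46]]
0 0.2 [[0.22, 0.2, 1.71, -0.0, 1.23, 1.65], [0.42, 0.3, 1.63, -0.3, 1.31, 1.94], [0.62, 0.5, 1.5, -0.59, 1.51, 2.2], [0.0
[... 615 characters left out ...]
3, 1.8, -0.0, 1.22, -1.88], [0.05, 0.14, 1.82, -0.33, 1.17, -1.53], [0.31, 0.29, 1.8, -0.71, 1.27, -1.11], [-0.38, 0.2, 1.75, 0.27, 1.35, -2.17], [-0.57, 0.4, 1.65, 0.5, 1.57, -2.4], [-0.17, 0.02, 1.68, -0.0, 1.45, -1.88]]
1 0.1 [[0.03, 0.15, 1.78, -0.0, 1.22, -1.68], [0.25, 0.21, 1.75, -0.32, 1.24, -1.35], [0.48, 0.39, 1.67, -0.65, 1.39, -1.01], [-0.19, 0.18, 1.78, 0.29, 1.3, -2.0], [-0.41, 0.34, 1.73, 0.57, 1.48, -2.3], [0.03, 0.04, 1.65, -0.0, 1.45, -1.68]]
1 0.2 [[0.22, 0.2, 1.71, -0.0, 1.23, -1.49], [0.42, 0.3, 1.63, -0.3, 1.31, -1.2], [0.62, 0.5, 1.5, -0.59, 1.51, -0.94], [0.0, 0.19, 1.76, 0.31, 1.24, -1.82], [-0.23, 0.31, 1.77, 0.64, 1.38, -2.17], [0.22, 0.1, 1.59, -0.0, 1.45, -1.49]]
```

The failure was a unit slip: I passed mm as m. All poses are reachable with the unflipped wrist, so I grasp and lift.

```bash
python3 - <<'E'
from h import *
p,o=pose(SH,SY,.12); manip.goto(p,o)
manip.move_straight(pose(SH,SY,0)[0],.1)
manip.grasp(); print(manip.current_grip_width(),manip.current_grip_force(),manip.current_wrist_force())
manip.move_straight(pose(SH,SY,.10)[0],.08)
print(manip.current_wrist_force(),manip.current_ee_pos(),manip.current_t(),manip.current_grip_width())
c=manip.read_camera("side"); cv2.imwrite("pics/lift.png",c["pixels"][150:400,150:470,::-1])
E
```

```text
0.019220098209124487 59.252604246139526 [-0.12636383 -0.37633203  1.10254117]
[-0.09921557 -0.3759496  -2.94278513] [ 0.45402573 -0.25111715  0.16518368] 5.5083 0.019207348629928334
```

View pics/lift.png

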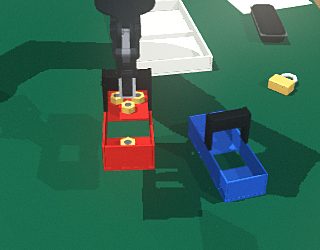

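The red shaker hangs level at crop (128,135) with its nuts in place. Now the near bay, tipping the -y end down.

```bash
cat >> h.py <<'E'
def tip(y,sgn,ang=.68,h=.092):
    manip.move_straight(*[pose(tr(0,y),TY,h,sgn*ang)[0]],max_speed=.07,ori=pose(tr(0,y),TY,h,sgn*ang)[1]); manip.wait(.8)
def level(y,h=.1,v=.07):
    p,o=pose(tr(0,y),TY,h); manip.move_straight(p,max_speed=v,ori=o)
def look(n):
    c=manip.read_camera("top"); cv2.imwrite(f"pics/{n}.png",cv2.resize(c["pixels"][170:340,40:280,::-1],None,fx=2,fy=2))
E
python3 - <<'E'
from h import *
level(-.04,.1,.15); print(manip.current_t())
tip(-.04,-1); print(manip.current_t(),manip.current_wrist_force())
level(-.04); print(manip.current_t(),manip.current_wrist_force(),manip.current_grip_width())
look("t1")
E
```

```text
8.55
10.1833 [-0.17398778 -0.15625881 -2.62071649]
11.0167 [ 0.38164745 -0.34614521 -3.23395706] 0.01907818487228954
```

View pics/t1.png

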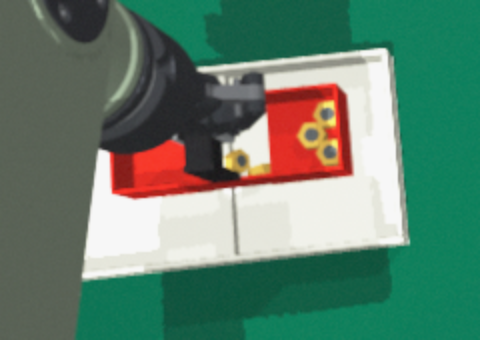

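The nuts came out but some lie near the rib (crop 237,160). I move the shaker aside to see better before going on.

```bash
python3 - <<'E'
from h import *
level(.09,.11,.12); print(manip.current_t())
R=Rn.from_euler('z',-TY)
for n in("top","side"):
    c=manip.read_camera(n)
    for x in manip.pinpoint("nut1",c): 
        w=at_z(c,x["at"],.005)[0]; print(n,np.round(x["at"]),round(x["score"],2),R.apply(w-np.r_[TR,0]).round(3))
    crop=c["pixels"][170:340,40:280] if n=="top" else c["pixels"][130:250,240:400]
    cv2.imwrite(f"pics/b_{n}.png",cv2.resize(crop[:,:,::-1],(480,340) if n=="top" else (640,480),interpolation=cv2.INTER_CUBIC))
E
```

```text
12.3
top [111. 248.] 0.69 [0.017 0.076 0.005]
top [156. 255.] 0.65 [-0.004 -0.002  0.005]
top [188. 252.] 0.65 [-0.004 -0.059  0.005]
top [171. 260.] 0.62 [-0.016 -0.027  0.005]
top [118. 255.] 0.52 [0.003 0.064 0.005]
side [304. 193.] 0.56 [-0.012 -0.018  0.005]
side [313. 204.] 0.52 [-0.001 -0.071  0.005]
side [310. 187.] 0.42 [0.009 0.006 0.005]
```

View pics/b_top.png

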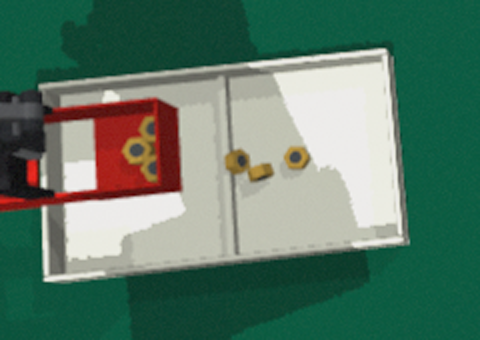

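View pics/b_side.png

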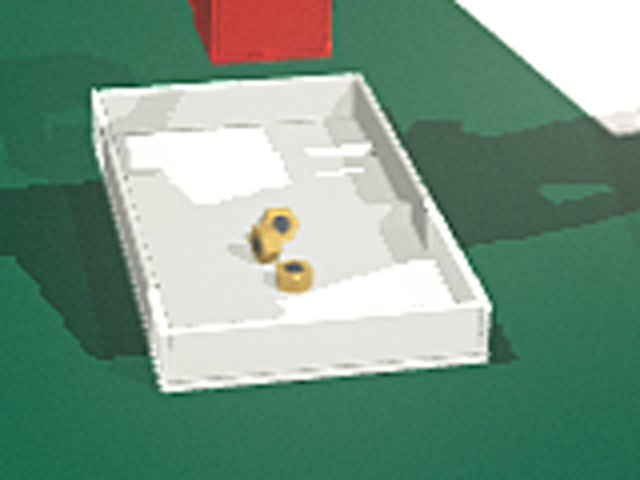

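All three are in the near bay, one leaning on the rib and two clearly inside. For the second half I use a larger offset from the rib.

```bash
python3 - <<'E'
from h import *
level(.055,.1,.08)
tip(.055,1,h=.1); print(manip.current_t(),manip.current_wrist_force())
level(.055); level(-.09,.12,.12); print(manip.current_t(),manip.current_wrist_force(),manip.current_grip_width())
R=Rn.from_euler('z',-TY)
c=manip.read_camera("top")
for x in manip.pinpoint("nut1",c): 
    w=at_z(c,x["at"],.005)[0]; print(np.round(x["at"]),round(x["score"],2),R.apply(w-np.r_[TR,0]).round(3))
look("t2")
E
```

```text
14.7417 [-0.51690126 -0.13407573 -1.71958721]
16.9417 [-0.42288716  0.74329649 -1.33942235] 0.019581671051719495
[130. 288.] 0.5 [-0.056  0.046  0.005]
[186. 251.] 0.48 [-0.002 -0.056  0.005]
```

View pics/t2.png

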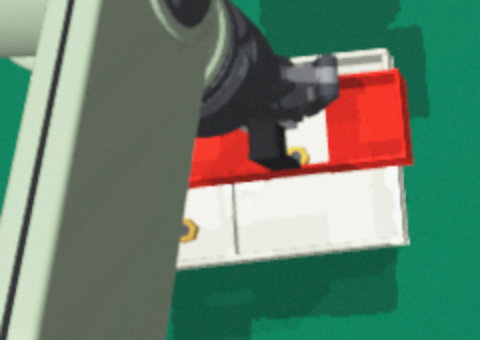

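The visible half of the shaker is empty. I carry it clear over its old place and check before setting it down.

```bash
python3 - <<'E'
from h import *
p,o=pose(SH,SY,.1); manip.move_straight(p,max_speed=.15,ori=o); print(manip.current_t(),manip.current_wrist_force())
R=Rn.from_euler('z',-TY)
a=manip.read_camera("top")
for x in manip.pinpoint("nut1",a): 
    w=at_z(a,x["at"],.005)[0]; print(np.round(x["at"]),round(x["score"],2),R.apply(w-np.r_[TR,0]).round(3))
A=cv2.resize(a["pixels"][180:320,40:260],(660,420),interpolation=cv2.INTER_CUBIC)
B=np.zeros((170,660,3),np.uint8); B[:,:330]=cv2.resize(a["pixels"][240:340,340:534],(330,170))
s=manip.read_camera("side"); B[:,330:]=cv2.resize(s["pixels"][200:370,200:530],(330,170))
cv2.imwrite("pics/chk.png",np.vstack([A,B])[:,:,::-1])
E
```

```text
19.775 [ 0.30083931  0.00321712 -2.03784598]
[156. 252.] 0.66 [ 0.002 -0.001  0.005]
[122. 244.] 0.65 [0.022 0.057 0.005]
[172. 260.] 0.53 [-0.017 -0.028  0.005]
[190. 248.] 0.53 [ 0.002 -0.063  0.005]
[130. 288.] 0.45 [-0.057  0.046  0.005]
[122. 263.] 0.45 [-0.012  0.059  0.005]
```

View pics/chk.png

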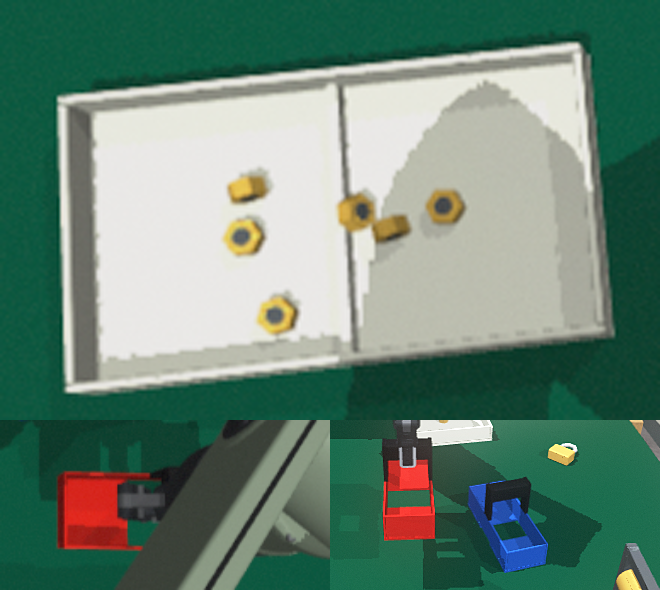

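All six nuts are in the tray: three in the left bay (about 245,190; 243,237; 277,315) and two clear in the right bay plus one leaning on the rib (355,212). The shaker is empty, so I set it down.

```bash
python3 - <<'E'
from h import *
manip.move_straight(pose(SH,SY,.012)[0],.12)
z=.012
while z>-.004:
    z-=.002; manip.move_straight(pose(SH,SY,z)[0],.02)
    f=manip.current_wrist_force()[2]
    if f>1: break
print(z,f); manip.open(); manip.wait(.3)
manip.move_straight(pose(SH,SY,.15)[0],.12); manip.wait(.5); print(manip.current_t(),manip.current_grip_width())
c=manip.read_camera("side"); hsv=cv2.cvtColor(c["pixels"],cv2.COLOR_RGB2HSV); h,s,v=hsv[...,0],hsv[...,1],hsv[...,2]
P=cloud(c,((h<8)|(h>172))&(s>120)&(v>60)); P=P[(P[:,2]>.0)&(P[:,2]<.06)&(P[:,0]>.1)]
print(cv2.minAreaRect(P[:,:2].astype(np.float32)*1000),np.percentile(P[:,2],[1,50,99]))
cv2.imwrite("pics/end.png",c["pixels"][130:400,150:480,::-1])
E
```

```text
-0.002 12.597856331224234
25.4333 0.08558310368738638
((455.80889892578125, -226.45938110351562), (66.46048736572266, 226.3998260498047), 0.5077352523803711) [0.001405   0.00614528 0.04224336]
```

View pics/end.png

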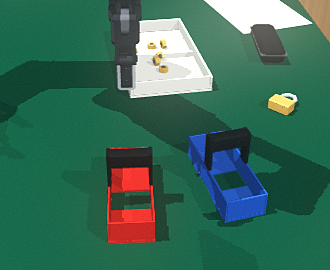

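The red shaker stands upright and released at (130,200), the blue one is untouched, and the nuts are in the tray.

```bash
python3 -c "
from station import manip
print(manip.finish_job())"
```

```text
the job is handed in; nothing more can be done
None
```

The job is handed in at about 25 s: all six nuts are in the tray, three per bay (one near-bay nut leans on the rib), the red shaker is empty, upright and released on the bench, and the blue shaker was not touched; no verdict was returned.

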